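# Turn the jar carousel to the scale

### The arm

A 6-joint arm with a two-finger parallel gripper is mounted at the origin on the work surface. World frame = base frame: x ahead of the robot, y to its left, z up, the work surface at z = 0. Lengths are in mm, angles in rad, forces in N, time in s.
With the tool pointing down it reaches from about 325 to 850 mm from the base axis. Payload 4.4 kg.
Tool frame: the origin (TCP) lies between the finger pads; the fingertips stand 19 mm ahead of it and the grasp point (between the pads) is the TCP (env.tips_ahead is the distance from the TCP to the fingertips, in mm); z points along the fingers, y is the line along which they close (so a half turn about z gives the same grasp; the last joint's range is limited). The gripper opens to 94 mm and grips with 3 to 60 N. Pads are 16 mm wide; open, the fingers measure 119 mm over their backs; the gripper's body (75 mm by 177 mm) begins 78 mm behind the grasp point.
Start: joints at [-1.272, 0.207, 1.542, -0, 1.393, -0.15], TCP at [249.99, -517.815, 224.447] pointing down, gripper open.
Joint ranges: [-2.73, 2.73], [-0.86, 2.22], [0.23, 2.46], [-1.11, 4.25], [0.08, 2.63], [-2.82, 2.82]. Speed limits (rad/s): [2.79, 2.79, 3.14, 3.14, 3.14, 3.14].

### API

Orientations are given as a unit quaternion [w, x, y, z].
In Python, from rig import env gives the robot as it stands.
- The arm moves only by the tool jog_arm, never from a script. Its argument "targets" is a list that holds one entry, the list of rows, each a list of 7 numbers: the shift along the world's x, y, z in mm, then the turn, a rotation vector about the world's x, y, z in degrees, then the finger opening in mm, from 0 to 94. A call has 1 to 8 rows; each row shifts and turns the commanded pose from where the row before left it; what a row does not reach is not made up. A row lasts 1/10 s, in which the tool goes at most 50 mm and 8.59 degrees, less where a joint would pass 70% of its speed; a pose out of reach is approached as far as the arm can. A call is refused whole if a number of a shift passes 50 or a number of a turn 8.59, either way. A call with a gripper value outside its range is refused whole. The fingers move at their own pace and stop on an object; "newtons" is the grip in N (left out, the last holds). Time passes only in rows, so rows that do not move let the fingers close. It gives the time, the measured TCP pose, the force, the opening and the grip force at its end, in the units of the state.
- env.get_state(): the state, without advancing time (a new reading comes with each control period).
- env.get_image(name): name is "side" or "top" or "wrist"; returns a dict with "color" (400x640x3 uint8, red, green, blue), "range_z" (400x640 float32, mm along the optical axis (not along the pixel's ray), 0 where there is no reading), "fx", "fy", "cx", "cy" (pixels), "cam_to_world" (4x4, takes a point from camera to world coordinates); the wrist camera has in their place "hand_eye" (4x4, takes a point from camera to tool coordinates, whose origin is the TCP and whose axes are the flange's). Camera axes: x right, y up, looking along -z (the intrinsics and any distortion apply to the point x, -y, -z); pixel columns grow to the right and rows downward; lengths in mm; the calibration is good to about 2 mm. A picture is of the moment at which its call begins: read the wrist's pose just before it.
- env.finish_job(): hands the job in; it is judged then, once.
Trained networks look in the newest picture that a camera, given by its name, has taken for a name from the list of things; names that differ only in an ending like _2 or _b are one class to them, and where a whole thing is asked for, a point or a joint stands for the part that bears it (a point fixed in the world has none). Each returns a list of dicts, best first, with "score" (0 to 1); they miss things now and then, are a little off and sometimes report something else, mostly with a low value. They report only what shows in the picture. A call takes as long as a camera call. They do not tell look-alikes from the thing itself.
- env.trace(target, camera): "pixels" (400x640 bool, what is visible of it) and "point" ([column, row] in pixels, amid what is visible of it).
The state is a dict: "clock": time; "joint_positions": joint angles; "qvel": joint speeds; "effort": joint torques, N m; "tool_pos": TCP position; "orientation": TCP orientation; "force": force on the tool from outside, world axes, zero at the start; "torque": the same for the moment, N m; "finger_gap": finger opening in mm; "grip_force": force on a finger pad.
Only numpy, scipy, OpenCV 4.12 (cv2) and the standard library are available. Lean on these libraries where they do the work, as an engineer would, in place of code of your own. Each camera call takes 0.05 s, during which the arm holds its last target. There are 200 camera calls.

### The job

Turn the round jar carousel so that its one square jar comes to stand facing the weighing scale, right in front of it. The carousel turns endlessly either way: take the shorter way round, then let go and leave it at rest.

Things in the scene. Friction and masses are not known exactly. Their poses are not given: they have to be found in the camera images.
- carousel: Turning part of the jar carousel: plywood disc 226 mm wide with six fixed, lidded grey jars evenly round it (80 mm out): one square, five round (58 mm wide, tops 95 mm above the table). Origin on the vertical turning axis, 22 mm above the table; x points from the axis through the square jar, z up. Turns endlessly both ways, no stops or detents, about 0.1 N m of friction; stays where left.
- handle (a point): Centre of the level wooden bar handle atop the carousel's 22 mm post, on the turning axis, 155 mm above the table. The bar is 84 mm long, 16 mm wide, 32 mm tall (139 to 171 mm above the table), turns with the carousel and lies along its x, so in line with the square jar. Free space beside it down to the jar lids. Axes as the carousel's.
- square_jar (a point): Centre of the top of the square jar's white lid (58 mm square), 112 mm above the table, 80 mm out from the turning axis along the carousel's x. It is the only square jar on the carousel.
- scale: Weighing scale beside the carousel: fixed low black box, 120 x 104 x 34 mm, with a round steel pan 98 mm wide, its top 48 mm above the table, pan centre about 210 mm from the carousel's axis. Origin on the table under the pan's centre; z up, its yaw does not matter. A stack of white discs of like size, also beside the carousel, is not it.
Things that resemble listed ones, but are neither listed nor needed, are in the scene too. Leave any red look-alike of the scale alone.

How it is judged:
By the outcome, as a careful person would: the job done as asked, in the order asked, and still so for the second after the job is handed in, with the robot touching nothing.
It also fails if it takes over 32 s, if anything falls off the work surface, if the arm or the gripper's body presses on something with over 40 N, if the wrist force passes 120 N, or if a joint passes its speed limit or range.

## Working session

There is one attempt and no reset: what is moved stays moved. The work goes in short steps, Python scripts to look and compute and a tool call to move; the robot and the scene stay as the last step left them, time stands still between calls to the robot, and variables do not carry over. Pictures are saved under pics/ and viewed, at most 10 in all, crops included, and the job is handed in when it is done.

Besides the shell and the picture viewer there is one more tool, called after "Request:" by a JSON object that holds its "fn" and its "kwargs". jog_arm: Moves the arm, as the interface text tells. Its arguments: {"type":"object","properties":{"targets":{"type":"array"},"newtons":{"type":"number"}},"required":["targets"]}

```bash
mkdir -p pics
cat > h.py <<'E'
import numpy as np, cv2
from rig import env
def pts(im):
    z=im["range_z"]; v,u=np.mgrid[0:400,0:640]
    P=np.stack([(u-im["cx"])/im["fx"]*z,-(v-im["cy"])/im["fy"]*z,-z,np.ones_like(z)],-1)
    W=(P@np.array(im["cam_to_world"]).T)[...,:3]; W[z==0]=np.nan
    return W
E
python3 - <<'E'
from h import *
print(env.get_state())
for c in ["top","side"]:
    im=env.get_image(c); cv2.imwrite(f"pics/{c}.png",im["color"][...,::-1]); W=pts(im)
    print(c,[k for k in im])
    for t in ["carousel","handle","square_jar","scale"]:
        for d in env.trace(t,c)[:3]:
            m=d["pixels"]; print(t,round(d["score"],2),np.round(d["point"]),m.sum(),np.round(np.nanmedian(W[m],0)),np.round(np.nanpercentile(W[m],95,axis=0)),np.round(np.nanpercentile(W[m],5,axis=0)))
E
```

```text
{'clock': 0.0, 'joint_positions': array([-1.27148698e+00,  2.07415858e-01,  1.54289821e+00, -1.76567369e-05,
        1.39345651e+00, -1.50511919e-01]), 'qvel': array([-1.00272513e-03,  3.10624365e-04,  2.35670467e-04, -4.26316999e-04,
        4.76147361e-04, -9.55435586e-05]), 'effort': array([ 1.22799072e-03, -3.70872045e+01, -2.81417799e+01,  7.00594601e-02,
        3.60322057e-02, -1.53334136e-04]), 'tool_pos': array([ 249.77365844, -517.10728519,  223.3195224 ]), 'orientation': array([-1.08530640e-03,  9.74813114e-01,  2.23020641e-01, -8.96070172e-05]), 'force': array([ 0.30854338, -0.28850007, -0.52412494]), 'torque': array([-0.00767366, -0.01358499,  0.02385124]), 'grip_force': 0.0, 'finger_gap': 93.80971459842405}
top ['color', 'range_z', 'fx', 'fy', 'cx', 'cy', 'cam_to_world']
carousel 0.69 [293. 191.] 8478 [598.  -3.  93.] [687.  86. 146.] [509. -87.  29.]
handle 0.67 [297. 192.] 8554 [598.  -3.  93.] [688.  85. 145.] [509. -88.  29.]
square_jar 0.86 [298. 189.] 8374 [598.  -3.  93.] [686.  85. 148.] [509. -86.  29.]
scale 0.87 [441. 123.] 2570 [ 749. -315.   47.] [ 810. -271.   51.] [ 701. -364.   21.]
scale 0.64 [389. 208.] 2760 [ 558. -197.   47.] [ 615. -152.   51.] [ 507. -245.   29.]
scale 0.55 [479. 221.] 2885 [ 530. -380.   47.] [ 586. -335.   51.] [ 478. -430.   27.]
side ['color', 'range_z', 'fx', 'fy', 'cx', 'cy', 'cam_to_world']
carousel 0.76 [283. 233.] 6890 [589.  20.  78.] [678. 103. 158.] [499. -55.  30.]
handle 0.58 [287. 232.] 7016 [590.  19.  78.] [681. 103. 158.] [499. -59.  30.]
square_jar 0.88 [287. 231.] 6947 [588.  20.  78.] [679. 103. 158.] [499. -57.  30.]
scale 0.86 [343. 194.] 1277 [ 539. -182.   47.] [ 605. -142.   51.] [ 500. -237.   12.]
scale 0.79 [366. 169.] 1200 [ 520. -356.   35.] [ 585. -327.   50.] [ 470. -418.    8.]
scale 0.79 [293. 163.] 985 [ 736. -295.   36.] [ 795. -267.   50.] [ 697. -353.   11.]
```

View pics/top.png

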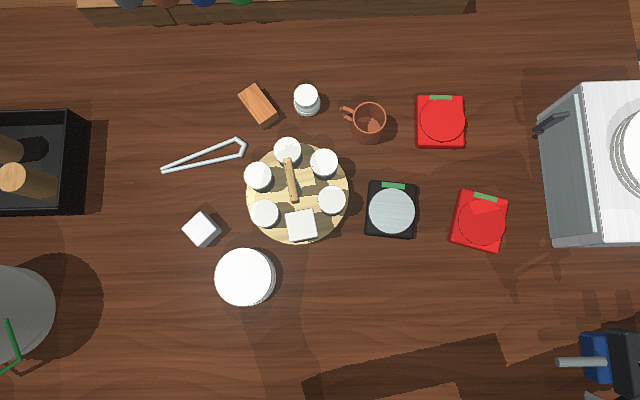

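View pics/side.png

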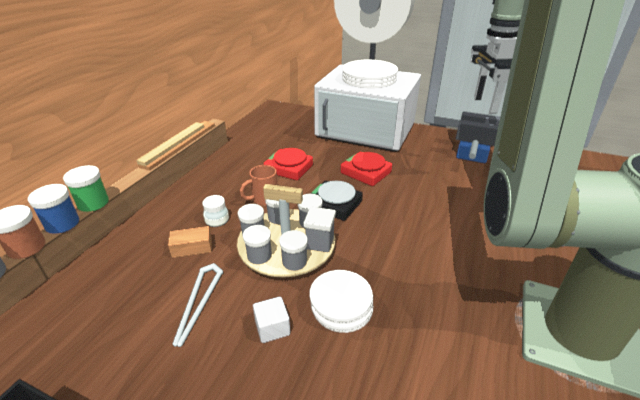

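The top view shows the carousel at about (297,192). Candidates:
- **Square jar:** the square lid on the disc at (301,225), or the loose white cube at (201,229). I choose the one on the disc.
- **Scale:** the black one at (391,211), the red ones at (441,120) and (480,220), or the white stack at (245,277). I choose the black one.

Run:
```python
from h import *
im=env.get_image("top"); W=pts(im); c=im["color"]
cv2.imwrite("pics/crop.png",cv2.resize(c[120:290,190:450],None,fx=3,fy=3,interpolation=cv2.INTER_CUBIC)[...,::-1])
v,u=np.mgrid[0:400,0:640]; Z=W[...,2]
def box(a,b,r,z0,z1): return (abs(u-a)<r)&(abs(v-b)<r)&(Z>z0)&(Z<z1)
for n,m in dict(pan=box(391,211,28,42,56),lid=box(301,225,22,104,120),handle=box(292,180,30,155,185),disc=box(297,192,55,15,30)).items():
    xy=W[m][:,:2].astype(np.float32); r=cv2.minAreaRect(xy); print(n,m.sum(),np.round(r[0]),np.round(r[1]),round(r[2],1),np.round(np.median(xy,0)),np.round(np.median(Z[m])), cv2.minEnclosingCircle(xy))
# round lids
for p in [(287,150),(324,162),(258,176),(331,200),(265,213)]:
    m=box(*p,15,88,104); print(p,m.sum(),np.round(np.mean(cv2.boxPoints(cv2.minAreaRect(W[m][:,:2].astype(np.float32))),0)))
print(im["cam_to_world"])
```

```text
pan 1658 [ 556. -200.] [96. 96.] 88.6 [ 556. -199.] 49.0 ((556.1227416992188, -200.1602020263672), 49.29701614379883)
lid 864 [524. -12.] [58. 58.] 10.1 [524. -12.] 111.0 ((524.6481323242188, -12.237503051757812), 38.845863342285156)
handle 402 [604.   2.] [85. 16.] 9.8 [601.   1.] 171.0 ((603.7215576171875, 1.2283577919006348), 42.40138244628906)
disc 1042 [604.   9.] [237. 225.] 87.5 [602. -11.] 29.0 ((625.276123046875, 19.588804244995117), 140.58958435058594)
(287, 150) 547 [682.  15.]
(324, 162) 610 [654. -59.]
(258, 176) 615 [630.  77.]
(331, 200) 632 [575. -73.]
(265, 213) 635 [552.  62.]
[[-2.24273522e-02  9.83458887e-01 -1.79737674e-01  4.37312980e+02]
 [-9.99381202e-01 -2.69265584e-02 -2.26312538e-02 -7.44648614e+01]
 [-2.70966247e-02  1.79118893e-01  9.83454216e-01  9.27310330e+02]
 [ 0.00000000e+00  0.00000000e+00  0.00000000e+00  1.00000000e+00]]
```

View pics/crop.png

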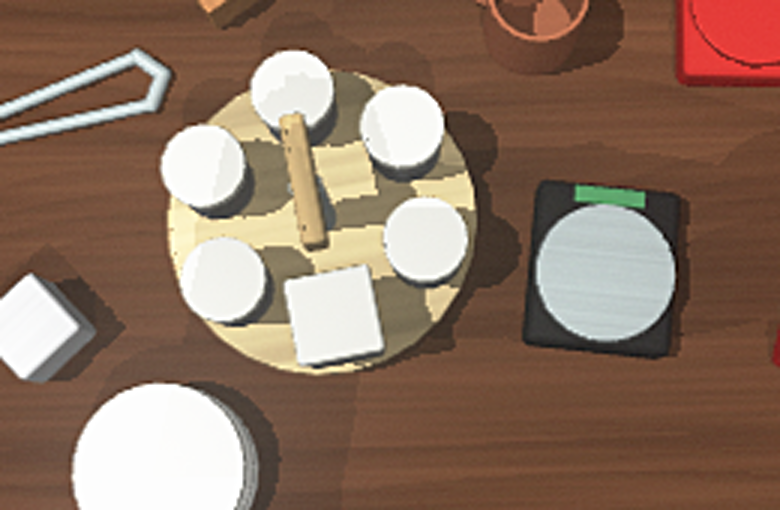

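The crop confirms the choice: the square lid is at (334,314), the bar at (303,180) is in line with it, and the black scale's pan is at (605,272).

The axis is at about (603, 2) and the pan is 207 mm from it. The jar stands at −170° and the scale at −103°, so the shorter way is about +67°. Before gripping, tool yaw has to change by −16°.

Request:
{"fn": "jog_arm", "kwargs": {"targets": [[[25,37,0,0,0,-1,94],[25,37,0,0,0,-1,94],[25,37,0,0,0,-1,94],[25,37,0,0,0,-1,94],[25,37,0,0,0,-1,94],[25,37,0,0,0,-1,94],[25,37,0,0,0,-1,94],[25,37,0,0,0,-1,94]]], "newtons": 40}}

```text
clock: 1.35
tool_pos: [450.8, -220.2, 224.8]
orientation: [0.0, 0.988, 0.154, 0.0]
force: [0.6, -1.0, -0.2]
finger_gap: 94.5
grip_force: 0.0
```

Request:
{"fn": "jog_arm", "kwargs": {"targets": [[[25,37,0,0,0,-1,94],[25,37,0,0,0,-1,94],[25,37,0,0,0,-1,94],[25,37,0,0,0,-1,94],[25,37,0,0,0,-2,94],[25,37,0,0,0,-2,94],[0,0,0,0,0,0,94],[0,0,0,0,0,0,94]]]}}

```text
clock: 2.15
tool_pos: [600.0, 0.9, 224.1]
orientation: [0.0, 0.996, 0.086, -0.0]
force: [0.3, -0.2, 0.4]
finger_gap: 94.3
grip_force: 0.0
```

```bash
cat >> h.py <<'E'
def st():
    s=env.get_state(); q=s["orientation"]; from scipy.spatial.transform import Rotation as R
    y=R.from_quat(np.roll(q,-1)).as_matrix(); print(s["clock"],s["tool_pos"].round(1),"yaw y",round(np.degrees(np.arctan2(y[1,1],y[0,1])),1),"z",y[:,2].round(3),s["force"].round(1),s["torque"].round(2),s["finger_gap"],s["grip_force"],s["joint_positions"].round(2))
E
python3 -c "from h import *; st()"
```

```text
2.15 [600.    0.9 224.1] yaw y -80.1 z [-0.001 -0.    -1.   ] [ 0.3 -0.2  0.4] [-0.    0.01 -0.01] 94.25353526216378 0.0 [-0.14  0.26  1.48 -0.    1.41  1.26]
```

Request:
{"fn": "jog_arm", "kwargs": {"targets": [[[3,1,-30,0,0,0,94],[0,0,-25,0,0,0,94],[0,0,-11,0,0,0,94],[0,0,0,0,0,0,12],[0,0,0,0,0,0,12],[0,0,0,0,0,0,12],[0,0,0,0,0,0,12],[0,0,0,0,0,0,12]]]}}

```text
clock: 2.95
tool_pos: [603.6, 1.1, 159.6]
orientation: [0.0, 0.996, 0.085, 0.001]
force: [-0.2, -0.4, 0.4]
finger_gap: 57.4
grip_force: 0.0
```

Request:
{"fn": "jog_arm", "kwargs": {"targets": [[[0,0,0,0,0,0,10],[0,0,0,0,0,0,10],[0,0,0,0,0,0,10],[0,0,0,0,0,0,10]]]}}

```text
clock: 3.35
tool_pos: [603.0, 1.3, 158.4]
orientation: [0.0, 0.996, 0.085, -0.0]
force: [0.3, 0.1, 0.4]
finger_gap: 25.7
grip_force: 0.0
```

```bash
python3 -c "from h import *; st()"
```

```text
3.35 [603.    1.3 158.4] yaw y -80.2 z [-0. -0. -1.] [0.3 0.1 0.4] [-0.06 -0.02 -0.01] 25.687488251290386 0.0 [-0.14  0.32  1.54 -0.    1.28  1.26]
```

Request:
{"fn": "jog_arm", "kwargs": {"targets": [[[0,0,0,0,0,0,5],[0,0,0,0,0,0,5],[0,0,0,0,0,0,5],[0,0,0,0,0,0,5]]]}}

```text
clock: 3.75
tool_pos: [602.7, 2.7, 158.4]
orientation: [-0.001, 0.996, 0.085, -0.0]
force: [-1.4, 5.4, 0.7]
finger_gap: 20.3
grip_force: 40.0
```

```bash
python3 -c "from h import *; st()"
```

```text
3.75 [602.7   2.7 158.4] yaw y -80.2 z [-0.001  0.003 -1.   ] [-1.4  5.4  0.7] [ 1.13  0.17 -0.05] 20.308318165463096 39.99917685985565 [-0.14  0.32  1.54  0.    1.28  1.26]
```

Request:
{"fn": "jog_arm", "kwargs": {"targets": [[[0,1,0,0,0,0,5],[0,0,0,0,0,0,5],[0,0,0,0,0,0,5]]]}}

```text
clock: 4.05
tool_pos: [602.7, 2.8, 158.3]
orientation: [-0.0, 0.996, 0.085, -0.0]
force: [-1.8, 4.8, -0.4]
finger_gap: 20.2
grip_force: 40.0
```

Run:
```python
from h import *
st()
im=env.get_image("wrist"); cv2.imwrite("pics/w.png",im["color"][...,::-1])
```

```text
4.05 [602.7   2.8 158.3] yaw y -80.2 z [-0.001  0.001 -1.   ] [-1.8  4.8 -0.4] [0.99 0.27 0.04] 20.23010272030697 39.99987065792084 [-0.14  0.32  1.54  0.    1.28  1.26]
```

View pics/w.png

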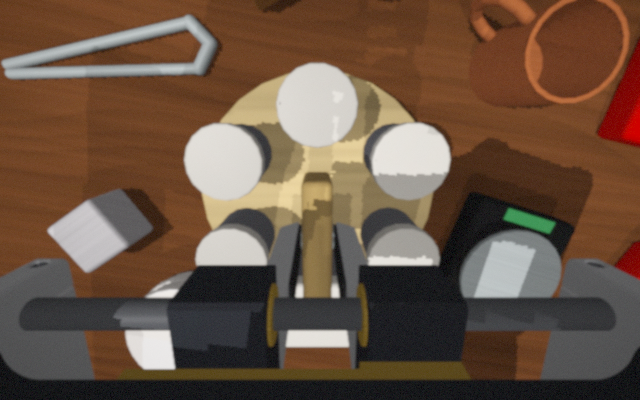

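The wrist view shows the bar at (317,240), held squarely between the fingers, with nothing in the way. Next I turn it +67°.

Request:
{"fn": "jog_arm", "kwargs": {"targets": [[[0,0,0,0,0,4,5],[0,0,0,0,0,6,5],[0,0,0,0,0,6,5],[0,0,0,0,0,6,5],[0,0,0,0,0,6,5],[0,0,0,0,0,6,5],[0,0,0,0,0,6,5],[0,0,0,0,0,6,5]]]}}

```text
clock: 4.9
tool_pos: [602.6, 2.9, 158.3]
orientation: [-0.001, 0.883, 0.469, -0.0]
force: [-2.1, 5.3, 1.9]
finger_gap: 20.1
grip_force: 40.0
```

Request:
{"fn": "jog_arm", "kwargs": {"targets": [[[0,0,0,0,0,6,5],[0,0,0,0,0,6,5],[0,0,0,0,0,5,5],[0,0,0,0,0,3,5],[0,0,0,0,0,1,5],[0,0,0,0,0,0,5],[0,0,0,0,0,0,5]]]}}

```text
clock: 5.6
tool_pos: [602.5, 3.0, 158.3]
orientation: [-0.001, 0.784, 0.621, -0.0]
force: [-1.5, 5.6, 1.0]
finger_gap: 19.9
grip_force: 40.0
```

Run:
```python
from h import *
st()
im=env.get_image("wrist"); cv2.imwrite("pics/w2.png",im["color"][...,::-1])
```

```text
5.6 [602.5   3.  158.3] yaw y -13.2 z [-0.001  0.002 -1.   ] [-1.5  5.6  1. ] [ 1.08  0.35 -0.05] 19.89961090589603 39.999682903289795 [-0.14  0.32  1.54  0.    1.28  0.09]
```

View pics/w2.png

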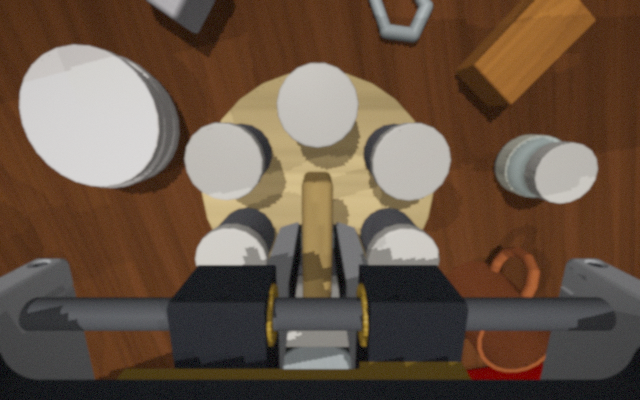

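The carousel turned with the gripper: the bar is still vertical at (317,240) and the scale's pan shows behind the square jar at (315,355). I'll open the fingers, rise straight up and move away before measuring from the top camera.

Request:
{"fn": "jog_arm", "kwargs": {"targets": [[[0,0,0,0,0,0,94],[0,0,0,0,0,0,94],[0,0,0,0,0,0,94],[0,0,0,0,0,0,94],[0,0,0,0,0,0,94],[0,0,20,0,0,0,94],[0,0,40,0,0,0,94],[0,0,30,0,0,0,94]]]}}

```text
clock: 6.45
tool_pos: [603.2, 1.9, 250.0]
orientation: [0.0, 0.784, 0.621, 0.0]
force: [0.1, 0.2, 0.2]
finger_gap: 80.8
grip_force: 0.0
```

Request:
{"fn": "jog_arm", "kwargs": {"targets": [[[-20,-45,0,0,0,0,94],[-20,-45,0,0,0,0,94],[-20,-45,0,0,0,0,94],[-20,-45,0,0,0,0,94],[-20,-45,0,0,0,0,94],[-20,-45,0,0,0,0,94],[-20,-45,0,0,0,0,94],[-20,-45,0,0,0,0,94]]]}}

```text
clock: 7.25
tool_pos: [441.8, -359.7, 248.7]
orientation: [0.0, 0.784, 0.621, -0.0]
force: [1.0, -0.2, 0.1]
finger_gap: 93.8
grip_force: 0.0
```

Run:
```python
from h import *
st()
im=env.get_image("top"); W=pts(im); c=im["color"]
cv2.imwrite("pics/top2.png",c[...,::-1])
v,u=np.mgrid[0:400,0:640]; Z=W[...,2]
m=(Z>155)&(Z<185)&(np.hypot(W[...,0]-603,W[...,1]-2)<50)
print("handle",cv2.minAreaRect(W[m][:,:2].astype(np.float32)))
m=(Z>104)&(Z<122)&(np.hypot(W[...,0]-585,W[...,1]+76)<48)
r=cv2.minAreaRect(W[m][:,:2].astype(np.float32)); print("lid",r,np.degrees(np.arctan2(r[0][1]-1.7,r[0][0]-602.8)), "scale",np.degrees(np.arctan2(-201.9,-46.7)))
```

```text
7.25 [ 441.8 -359.7  248.7] yaw y -13.2 z [ 0.    -0.001 -1.   ] [ 1.  -0.2  0.1] [-0.03 -0.12  0.02] 93.83371666403487 0.0 [-0.84  0.18  1.53 -0.    1.44 -0.6 ]
handle ((603.3607788085938, 1.4655570983886719), (83.53961181640625, 16.970935821533203), 76.56114196777344)
lid ((584.9957885742188, -76.06411743164062), (57.87240982055664, 58.41773986816406), 76.32691192626953) -102.89569518247515 scale -103.0236294092713
```

View pics/top2.png

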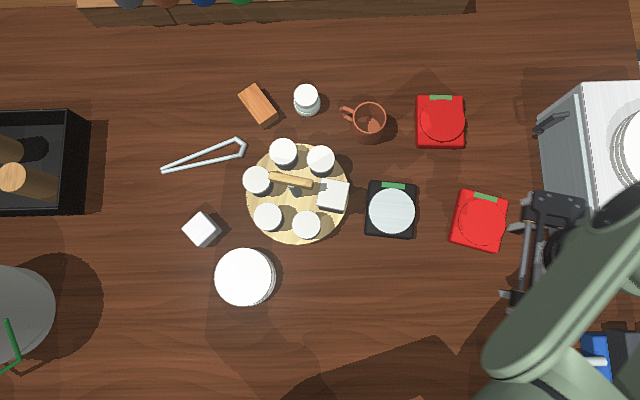

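The square lid at (333,195) now points at the black scale at (391,211). Its bearing is −102.9° to −103.5°, against −103.0° for the scale. The arm is clear of everything, so I hand in.

```bash
python3 -c "from h import *; print(env.finish_job())"
```

```text
the job is handed in; nothing more can be done
None
```

The square jar now faces the black scale to within about 0.5°, after a +67° turn the shorter way round; I let go of the carousel, moved the arm clear and handed the job in at about 7 s.

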